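Roll a castor wheel into its bench rest

TASK

Roll the blue castor wheel along the bench on its rim, without sliding it, lifting it or letting it fall over, into the yellow wheel rest, so that it stands upright between the low entry bar and the stop bar, about square to them and near the middle of their length. Leave the grey wheel where it lies.

Things in the scene. Friction and masses are not known exactly. Their poses are not given: they have to be found in the camera images.
- blue_wheel: Castor wheel, blue tyre, 64 mm diameter, 28 mm wide, 0.2 kg, loose on its rim. Origin: its centre, 32 mm up. y: axle (level); x, z turn as it rolls (at the start z up, x towards the rest within 5 deg). Starts 165-215 mm from the rest, way clear. Friction about 0.4; stops soon when let go. Rolls if pushed lightly at mid-height or kept loosely between fingers ahead and behind; squeezed, it slides.
- wheel_rest: Yellow frame fixed to the bench, 120 mm wide along y, open inside (wheel stands on the bench). Origin: on the bench where the wheel belongs, midway along the bars; x: rolling-in direction; z up. Rounded entry bar at x = -15.5 mm, 2.5 mm high (a light push rolls over it); stop bar from x = +22.5 to 34.5 mm, 8 mm high, black centre mark; side bars 4 mm high, 96 mm apart. Wheel play about 2 mm.
- grey_wheel: Another castor wheel of the same size, grey tyre and white hub, lying flat on the bench; not wanted. Origin at its centre, 14 mm above the bench; y is its axle (upright).

How it is judged:
By the outcome, as a careful person would: the job done as asked, in the order asked, and still so for the second after the job is handed in, with the robot touching nothing.
It also fails if it takes over 35 s, if anything falls off the work surface, if the arm or the gripper's body presses on something with over 40 N, if the wrist force passes 120 N, or if a joint passes its speed limit or range.

ROBOT

A 6-joint arm with a two-finger parallel gripper is mounted at the origin on a cart in front of the work surface, level with it; the furniture and walls round the work are solid. World frame = base frame: x ahead of the robot, y to its left, z up, the work surface at z = 0. Lengths are in m, angles in rad, forces in N, time in s.
With the tool pointing down it reaches from about 0.3 to 0.75 m from the base axis. Payload 8.5 kg.
Tool frame: the origin (TCP) lies midway between the tips of the shut fingers; the grasp point (between the pads) lies 19 mm behind it; z points along the fingers, y is the direction in which the jaws open and shut (so a half turn about z gives the same grasp; the last joint's range is limited). The gripper opens to 85 mm and grips with 20 to 120 N. Pads are 22 mm wide; open, the fingers measure 114 mm over their backs; the gripper's body (76 mm by 85 mm) begins 54 mm behind the grasp point. The pads swing forward as they close: fully open they stand 13 mm farther back than shut.
Start: joints at [-0.215, 0.381, 1.297, -0, 1.464, -0.215], TCP at [0.55, 0, 0.231] pointing down, gripper open.
Joint ranges: [-3.11, 3.11], [-0.89, 2.33], [0.22, 2.48], [-1.42, 4.56], [0.17, 2.85], [-2.88, 2.88]. Speed limits (rad/s): [2.39, 2.39, 3.14, 3.14, 3.14, 3.14].

INTERFACE

Orientations are given as a rotation vector (axis times angle).
In Python, from plant import get_obs, capture, camera_model, finish_job gives the robot as it stands. The module is installed in compiled form; this text tells all that it offers.
- The arm moves only by the tool servo_tool, never from a script. Its argument "steps" is a list of rows, each an object with "xyz": the shift along the tool's x, y, z in units of 50 mm (1.0 is 50 mm), a list of three; "angular": the turn, a rotation vector about the tool's x, y, z in units of 6 degrees (1.0 is 6 degrees), a list of three; "grip": the finger opening in mm, from 0 to 85.4. A call has exactly 8 rows; each row is the pose to reach, as a shift and turn from the pose commanded when the call began, along the tool's axes at that moment; what a row does not reach only later rows make up. A row lasts 1/10 s, in which the tool goes at most 50 mm and 8.59 degrees, less where a joint would pass 70% of its speed; a pose out of reach is approached as far as the arm can. A call with a gripper value outside its range is refused whole. The fingers move at their own pace and stop on an object; "newtons" is the grip in N (left out, the last holds). Time passes only in rows, so rows that repeat a pose let the fingers close, or fill a call up. It gives the time, the measured TCP pose, the force and the opening at its end, in the units of the state.
- get_obs(): the state, without advancing time (a new reading comes with each control period).
- capture(name): name is "scene" or "side" or "wrist"; returns (picture, depth): 384x512x3 uint8, blue, green, red; 384x512 float32, m along the optical axis (not along the pixel's ray), 0 where there is no reading.
- camera_model(name): a dict with "fx", "fy", "cx", "cy" (pixels), "dist" ([k1, k2, p1, p2, k3] as OpenCV has them; the pictures are not rectified), "world_to_cam" (4x4, takes a point from world to camera coordinates). Camera axes: x right, y down, z forward; pixel columns grow to the right and rows downward; lengths in m; the calibration is good to about 2 mm. A picture is of the moment at which its call begins: read the wrist's pose just before it. camera_model takes no time and is no camera call; for the wrist camera it gives the pose at the moment of the call.
- finish_job(): hands the job in, once; it reports no verdict.
The state is a dict: "t": time; "joints": joint angles; "qvel": joint speeds; "effort": joint torques, N m; "ee_pos": TCP position; "eef_rot": TCP orientation; "wrist_force": force on the tool from outside, world axes, zero at the start; "ft_torque": the same for the moment, N m; "gripper_width": finger opening in m.
Only numpy, scipy, OpenCV 4.12 (cv2) and the standard library are available. Lean on these libraries where they do the work, as an engineer would, in place of code of your own. Each camera call takes 0.05 s, during which the arm holds its last target.

## Working session

There is one attempt and no reset: what is moved stays moved. The work goes in short steps, Python scripts to look and compute and a tool call to move; the robot and the scene stay as the last step left them, time stands still between calls to the robot, and variables do not carry over. Pictures are saved under pics/ and viewed, and the job is handed in when it is done.

Besides the shell and the picture viewer there is one more tool, called after "Emit:" as name([rows], argument=value, ...), one row to a line, values as JSON. servo_tool: Moves the arm, as the interface text tells. Its arguments: {"type":"object","properties":{"steps":{"type":"array"},"newtons":{"type":"number"}},"required":["steps"]}

```bash
mkdir -p pics
python3 - <<'E'
from plant import *
import cv2,numpy as np
o=get_obs();print({k:np.round(v,3).tolist() for k,v in o.items()})
for n in ["scene","side","wrist"]:
    m=camera_model(n);p,d=capture(n)
    cv2.imwrite(f"pics/{n}0.png",p);np.savez(f"{n}0.npz",p=p,d=d,**{k:np.array(v) for k,v in m.items()})
    print(n,m['fx'],m['cx'],m['cy'],np.round(m['dist'],3),np.round(np.linalg.inv(m['world_to_cam']),3).tolist())
a=[cv2.imread(f"pics/{n}0.png") for n in ["scene","side","wrist"]]
E
```

```text
{'t': 0.0, 'joints': [-0.215, 0.381, 1.298, -0.0, 1.464, -0.215], 'qvel': [0.0, 0.001, 0.0, 0.001, 0.002, 0.0], 'effort': [-0.001, -44.847, -23.129, -0.0, 0.005, 0.0], 'ee_pos': [0.55, 0.0, 0.231], 'eef_rot': [-2.221, -2.221, 0.001], 'wrist_force': [-0.143, 0.315, -0.359], 'ft_torque': [0.017, -0.024, 0.054], 'gripper_width': 0.086}
scene 364.1558748536185 255.90067262615122 193.43401957403486 [-0.03  0.    0.    0.    0.  ] [[-0.881, -0.22, 0.418, 0.224], [-0.472, 0.398, -0.786, 0.529], [0.007, -0.89, -0.455, 0.435], [0.0, 0.0, 0.0, 1.0]]
side 417.7362889216165 259.70854430094056 184.25351684468265 [-0.142  0.     0.     0.     0.   ] [[0.96, -0.149, 0.235, 0.35], [-0.277, -0.431, 0.859, -0.858], [-0.027, -0.89, -0.456, 0.423], [0.0, 0.0, 0.0, 1.0]]
wrist 310.6760680856762 255.57638478175204 190.45059068262782 [-0.006  0.     0.     0.     0.   ] [[1.0, 0.001, -0.001, 0.549], [0.0, -0.962, -0.273, 0.069], [-0.001, 0.273, -0.962, 0.372], [0.0, 0.0, 0.0, 1.0]]
```

View pics/scene0.png

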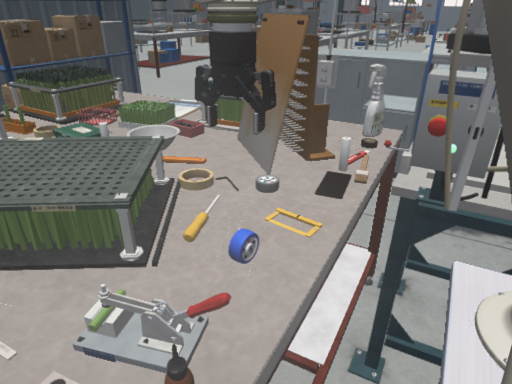

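View pics/side0.png

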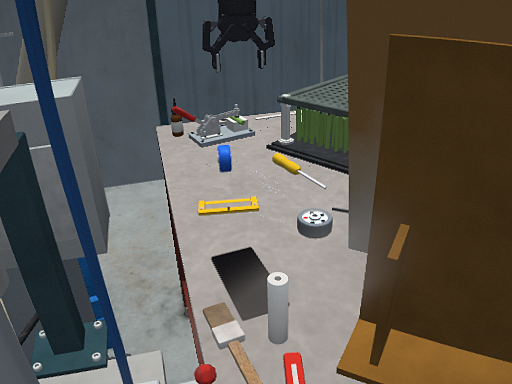

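View pics/wrist0.png

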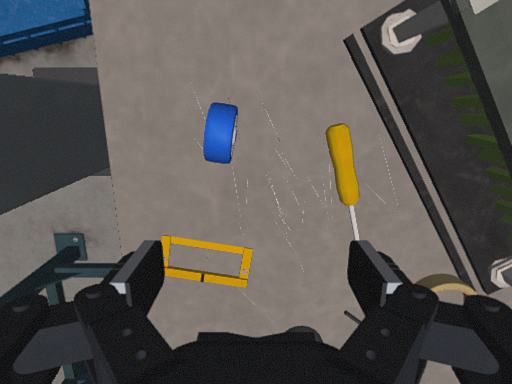

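```bash
cat > h.py <<'E'
import cv2,numpy as np
def K(m): return np.array([[m['fx'],0,m['cx']],[0,m['fy'],m['cy']],[0,0,1]],float)
def rays(m,uv):
    n=cv2.undistortPoints(np.array(uv,float).reshape(-1,1,2),K(m),np.array(m['dist'],float))[:,0]
    C=np.linalg.inv(m['world_to_cam']); d=np.c_[n,np.ones(len(n))]@C[:3,:3].T
    return C[:3,3],d
def onplane(m,uv,z):
    c,d=rays(m,uv); return c+d*((z-c[2])/d[:,2])[:,None]
def cloud(m,mask,d):
    v,u=np.nonzero(mask&(d>0)); c,r=rays(m,np.c_[u,v]); return c+r*d[v,u][:,None]
def masks(p):
    h=cv2.cvtColor(p,cv2.COLOR_BGR2HSV)
    b=cv2.inRange(h,(108,150,60),(125,255,255)); y=cv2.inRange(h,(18,150,100),(30,255,255))
    return b,y
def comps(mk,amin=60):
    n,l,s,c=cv2.connectedComponentsWithStats(mk)
    return [(i,s[i].tolist(),c[i].round(1).tolist()) for i in range(1,n) if s[i][4]>=amin],l
def tri(ms,uvs):
    A=np.zeros((3,3));b=np.zeros(3);L=[]
    for m,uv in zip(ms,uvs):
        c,d=rays(m,[uv]);d=d[0]/np.linalg.norm(d[0]);P=np.eye(3)-np.outer(d,d);A+=P;b+=P@c;L.append((P,c))
    x=np.linalg.solve(A,b); return x,[round(np.linalg.norm(P@(x-c))*1000,1) for P,c in L]
E
python3 - <<'E'
from h import *
for n in ["scene","side","wrist"]:
    m=np.load(n+"0.npz");b,y=masks(m['p'])
    print(n,[c[1:] for c in comps(b)[0]],'Y',[c[1:] for c in comps(y)[0]])
E
```

```text
scene [([232, 229, 21, 19, 206], [240.4, 236.9])] Y []
side [([16, 0, 13, 21, 92], [21.9, 9.3]), ([20, 3, 51, 173, 1206], [43.9, 86.9]), ([218, 145, 13, 27, 295], [224.4, 157.5]), ([61, 165, 69, 219, 1329], [95.4, 272.7])] Y [([273, 153, 28, 21, 240], [286.0, 162.5]), ([198, 197, 61, 17, 453], [228.8, 205.8])]
wrist [([204, 103, 33, 60, 1568], [219.0, 132.2])] Y [([327, 124, 32, 82, 1614], [343.5, 162.9]), ([161, 235, 92, 53, 1656], [207.0, 261.3])]
```

Run:
```python
from h import *
np.set_printoptions(precision=4,suppress=True)
for n,bb,yy in [("side",(218,145,13,27),(198,197,61,17)),("wrist",(204,103,33,60),(161,235,92,53)),("scene",(225,225,40,40),(262,205,62,32))]:
    m=np.load(n+"0.npz");p=m['p'];h=cv2.cvtColor(p,cv2.COLOR_BGR2HSV)
    b=cv2.inRange(h,(105,100,40),(128,255,255));y=cv2.inRange(h,(15,110,80),(32,255,255))
    def crop(k,r):
        o=np.zeros_like(k);x,yy_,w,hh=r;x-=3;yy_-=3;w+=6;hh+=6;o[yy_:yy_+hh,x:x+w]=k[yy_:yy_+hh,x:x+w];return o
    b=crop(b,bb);y=crop(y,yy)
    P=cloud(m,b>0,m['d']);print(n,'blue',len(P),P.min(0),P.max(0),np.median(P,0))
    Q=cloud(m,y>0,m['d']);print('   yel',len(Q),np.percentile(Q,2,axis=0),np.percentile(Q,98,axis=0))
    # corners
    hull=cv2.convexHull(np.argwhere(y>0)[:,::-1].astype(np.int32));q=cv2.approxPolyDP(hull,4,True)[:,0]
    print('   corners',q.tolist());print(onplane(m,q,0.004)[:,:2].tolist())
    r=cv2.minAreaRect(np.argwhere(y>0)[:,::-1].astype(np.float32)); print(r)
    x,y0,w,hh=(190,90,70,90) if n=="wrist" else (0,0,1,1)
    if n!="scene": pass
w=np.load("wrist0.npz")['p'];cv2.imwrite("pics/w_crop.png",cv2.resize(w[90:300,130:280],None,fx=2.8,fy=2.8,interpolation=cv2.INTER_CUBIC))
w=np.load("scene0.npz")['p'];cv2.imwrite("pics/s_crop.png",cv2.resize(w[165:275,215:345],None,fx=5,fy=5,interpolation=cv2.INTER_CUBIC))
```

```text
side blue 305 [ 0.4916  0.0019 -0.0014] [0.5524 0.204  0.0637] [0.5057 0.0099 0.044 ]
   yel 559 [ 0.4204 -0.1702 -0.0017] [ 0.5375 -0.1036  0.0084]
   corners [[258, 210], [199, 214], [198, 205], [203, 200], [255, 196]]
[[0.5315823031920432, -0.1749086434353444], [0.4180616388468548, -0.15296899958560262], [0.42153643443776756, -0.11708313091051104], [0.43463515690943666, -0.09965527526963125], [0.5413113478144967, -0.11785235461675825]]
((227.7111358642578, 205.31680297851562), (14.46537971496582, 60.28544235229492), 85.51539611816406)
wrist blue 1611 [ 0.4949  0.0069 -0.0002] [0.529  0.0682 0.0652] [0.5121 0.0406 0.0586]
   yel 1821 [ 0.4283 -0.1656 -0.0014] [ 0.5402 -0.0998  0.0082]
   corners [[246, 286], [164, 275], [162, 235], [252, 249]]
[[0.5358745195459873, -0.16994881740892123], [0.42630946930467806, -0.15337070166229988], [0.4284279660846154, -0.09536253989941615], [0.5441362553743578, -0.11499056727810644]]
((203.96701049804688, 261.10516357421875), (92.2213363647461, 40.29656982421875), 8.673173904418945)
scene blue 376 [0.4966 0.0188 0.0294] [0.5266 0.0703 0.0654] [0.5112 0.056  0.0563]
   yel 402 [ 0.4215 -0.1645  0.0004] [ 0.5395 -0.0989  0.0094]
   corners [[321, 225], [308, 236], [265, 218], [279, 208]]
[[0.41962299757022253, -0.1501984575623403], [0.4293003569408531, -0.0947895468895611], [0.5430043542225103, -0.11698018341676242], [0.5346147410125107, -0.1751736387118068]]
((292.876708984375, 221.82876586914062), (54.892295837402344, 16.853925704956055), 20.556045532226562)
```

View pics/w_crop.png

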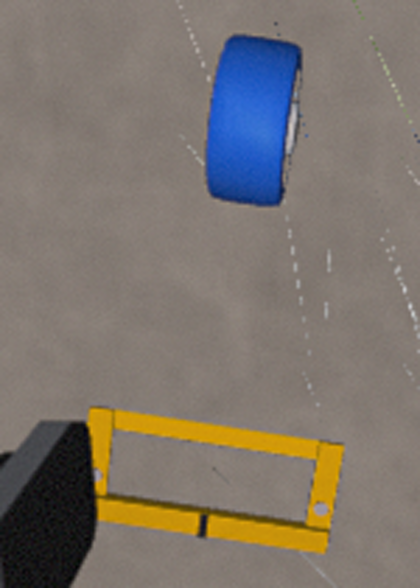

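View pics/s_crop.png

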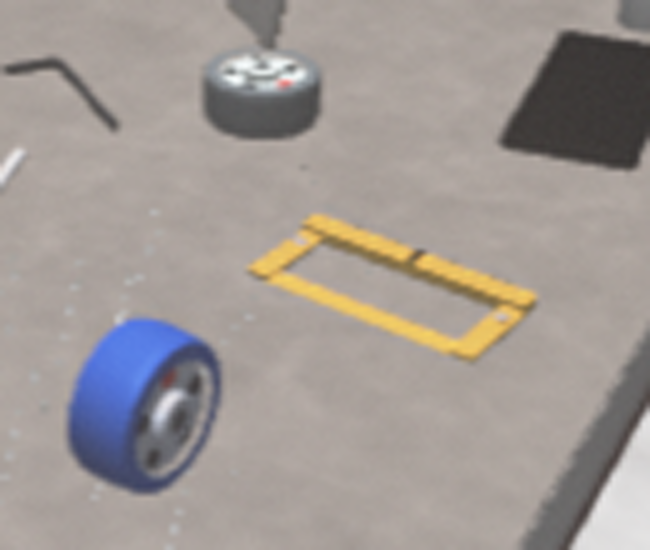

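Run:
```python
from h import *
np.set_printoptions(precision=4,suppress=True)
M={n:np.load(n+"0.npz") for n in ["scene","side","wrist"]}
# wheel: tyre cloud, fit cylinder axis via normals-free: top edges
from scipy.optimize import least_squares
for ns in [["wrist"],["scene"],["wrist","scene"],["wrist","scene","side"]]:
    P=[]
    for n in ns:
        m=M[n];h=cv2.cvtColor(m['p'],cv2.COLOR_BGR2HSV);b=cv2.inRange(h,(105,120,40),(128,255,255));b=cv2.erode(b,np.ones((3,3)))
        q=cloud(m,b>0,m['d']);q=q[(abs(q[:,0]-.512)<.04)&(abs(q[:,1]-.038)<.05)&(q[:,2]<.08)];P.append(q)
    P=np.vstack(P)
    def f(v):
        a=np.array([np.cos(v[2]),np.sin(v[2]),0]);c=np.array([v[0],v[1],v[3]]);d=P-c;ax=d@a
        return np.linalg.norm(d-np.outer(ax,a),axis=1)-v[4]
    s=least_squares(f,[.512,.038,0,.032,.032],loss='soft_l1',f_scale=.001)
    v=s.x;a=np.array([np.cos(v[2]),np.sin(v[2])]);t=(P[:,:2]-v[:2])@a;
    lo,hi=np.percentile(t,[1,99]);c=v[:2]+a*(lo+hi)/2
    print(ns,len(P),'axis deg',np.degrees(v[2]),'zc',v[3],'R',v[4],'width',hi-lo,'centre',c,'rms',np.sqrt(np.mean(s.fun**2)))
# rest: stop mark & edges
for n,roi in [("wrist",(155,230,105,62)),("scene",(260,203,66,36)),("side",(194,192,70,26))]:
    m=M[n];x,y,w,hh=roi;h=cv2.cvtColor(m['p'],cv2.COLOR_BGR2HSV);k=np.zeros(h.shape[:2],np.uint8)
    k[y:y+hh,x:x+w]=cv2.inRange(h,(15,110,60),(32,255,255))[y:y+hh,x:x+w]
    P=cloud(m,k>0,m['d'])
    # entry bar: low pts far +y ; stop bar top
    u=np.array([np.cos(-.197),np.sin(-.197)]);f=np.array([u[1],-u[0]])
    s=P[:,:2]@f; e=P[s<np.percentile(s,1)+.007]; st=P[(P[:,2]>.0055)&(s>np.percentile(s,99)-.014)]
    for nm,q in (("entry",e),("stop",st)):
        c=q.mean(0);ev=np.linalg.svd(q[:,:2]-c[:2])[2][0];L=(q[:,:2]-c[:2])@ev
        print(n,nm,len(q),'c',c,'ang',np.degrees(np.arctan(ev[1]/ev[0])),'mid',c[:2]+ev*(L.min()+L.max())/2,'len',np.ptp(L))
```

```text
['wrist'] 1412 axis deg -8.328888618106042 zc 0.030976980289357598 R 0.031479083447461136 width 0.024730469739336743 centre [0.5116 0.0363] rms 0.0006989274825210249
['scene'] 227 axis deg -5.284225120802121 zc 0.03182631688446777 R 0.03186734454830824 width 0.019976533007487363 centre [0.51   0.0366] rms 0.0008499216474825916
['wrist', 'scene'] 1639 axis deg -8.550365649914141 zc 0.03106570755156585 R 0.03150190521684482 width 0.02470204996692628 centre [0.5115 0.0364] rms 0.0008097054976428582
['wrist', 'scene', 'side'] 1864 axis deg -8.27785527421988 zc 0.03060754310187521 R 0.03193448751915542 width 0.024719378959531885 centre [0.5115 0.0363] rms 0.000904473610527023
wrist entry 21 c [ 0.5062 -0.      0.2434] ang -89.95748534745684 mid [0.5062 0.0002] len 0.01815666046855394
wrist stop 627 c [ 0.4823 -0.1554  0.0069] ang -9.604676009660817 mid [ 0.482  -0.1554] len 0.11093766067494275
scene entry 113 c [ 0.4863 -0.1092  0.0022] ang -10.3930944610755 mid [ 0.4852 -0.109 ] len 0.11873171394315343
scene stop 167 c [ 0.4737 -0.1523  0.0079] ang -9.918516625396512 mid [ 0.4778 -0.153 ] len 0.11930959058721857
side entry 26 c [ 0.495  -0.1072 -0.0003] ang -9.890334023814095 mid [ 0.4862 -0.1057] len 0.11649864550302202
side stop 208 c [ 0.4751 -0.1575  0.0071] ang -10.14956233785928 mid [ 0.4755 -0.1576] len 0.11864493607354651
```

Emit:
servo_tool([
  {"xyz": [0.1,-0.1,0],"angular": [0,0,-1.4],"grip": 85},
  {"xyz": [0.2,-0.2,0],"angular": [0,0,-2.8],"grip": 85},
  {"xyz": [0.3,-0.3,0],"angular": [0,0,-4.2],"grip": 85},
  {"xyz": [0.4,-0.4,0],"angular": [0,0,-5.6],"grip": 85},
  {"xyz": [0.5,-0.5,0],"angular": [0,0,-7.0],"grip": 85},
  {"xyz": [0.6,-0.6,0],"angular": [0,0,-8.4],"grip": 85},
  {"xyz": [0.7,-0.7,0],"angular": [0,0,-9.8],"grip": 85},
  {"xyz": [0.73,-0.77,0],"angular": [0,0,-11.2],"grip": 85},
])

```text
t: 0.95
ee_pos: [0.511, 0.0369, 0.2311]
eef_rot: [-0.611, -3.081, -0.0]
wrist_force: [0.0, -0.4, -0.7]
gripper_width: 0.0851
```

Emit:
servo_tool([
  {"xyz": [0,0,0.4],"angular": [0,0,-1.1],"grip": 85},
  {"xyz": [0,0,0.8],"angular": [0,0,-2.1],"grip": 85},
  {"xyz": [0,0,1.2],"angular": [0,0,-2.1],"grip": 85},
  {"xyz": [0,0,1.6],"angular": [0,0,-2.1],"grip": 85},
  {"xyz": [0,0,2.0],"angular": [0,0,-2.1],"grip": 85},
  {"xyz": [0,0,2.3],"angular": [0,0,-2.1],"grip": 85},
  {"xyz": [0,0,2.3],"angular": [0,0,-2.1],"grip": 85},
  {"xyz": [0,0,2.3],"angular": [0,0,-2.1],"grip": 85},
])

```text
t: 1.75
ee_pos: [0.5116, 0.0365, 0.1166]
eef_rot: [-0.279, -3.129, -0.0]
wrist_force: [0.3, -0.4, -0.1]
gripper_width: 0.0851
```

```bash
cat > look.py <<'E'
from plant import *
from h import *
import sys
np.set_printoptions(precision=4,suppress=True)
tag=sys.argv[1]
o=get_obs();R=cv2.Rodrigues(np.array(o['eef_rot']))[0]
print('t',o['t'],'pos',np.array(o['ee_pos']),'w',o['gripper_width'],'F',np.array(o['wrist_force']));print('tool x',R[:,0],'y',R[:,1],'z',R[:,2], 'yaw y deg',np.degrees(np.arctan2(R[1,1],R[0,1])))
for n in sys.argv[2:]:
    m=camera_model(n);p,d=capture(n);cv2.imwrite(f"pics/{n}{tag}.png",p);np.savez(f"{n}{tag}.npz",p=p,d=d,**{k:np.array(v) for k,v in m.items()})
    b=cv2.inRange(cv2.cvtColor(p,cv2.COLOR_BGR2HSV),(105,120,40),(128,255,255))
    q=cloud(m,b>0,d);q=q[(abs(q[:,0]-.50)<.08)&(q[:,1]<.09)&(q[:,1]>-.2)&(q[:,2]<.08)&(q[:,2]>.005)]
    if len(q)>40: print(n,len(q),'blue lo',np.percentile(q,1,axis=0),'hi',np.percentile(q,99,axis=0))
E
python3 look.py 1 wrist side scene
```

```text
t 1.75 pos [0.5116 0.0365 0.1166] w 0.08514343147848005 F [ 0.2949 -0.4445 -0.1192]
tool x [-0.9842  0.1771  0.    ] y [0.1771 0.9842 0.    ] z [-0.  0. -1.] yaw y deg 79.79989603091569
wrist 3386 blue lo [0.4937 0.0081 0.0251] hi [0.5254 0.0662 0.0634]
side 297 blue lo [0.4926 0.002  0.0103] hi [0.5202 0.0433 0.0635]
scene 323 blue lo [0.4979 0.0215 0.0364] hi [0.5252 0.0683 0.0647]
```

View pics/wrist1.png

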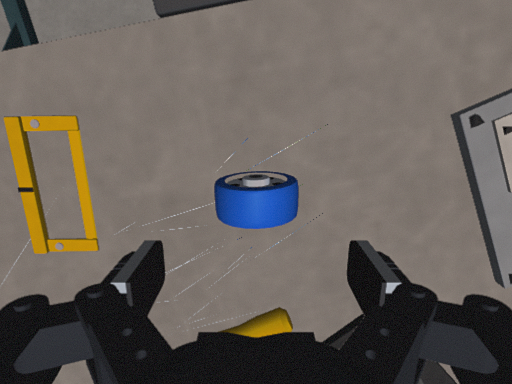

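Run:
```python
from h import *
np.set_printoptions(precision=4,suppress=True)
from scipy.optimize import least_squares
m=np.load("wrist1.npz");b=cv2.inRange(cv2.cvtColor(m['p'],cv2.COLOR_BGR2HSV),(105,120,40),(128,255,255));b=cv2.erode(b,np.ones((3,3)))
P=cloud(m,b>0,m['d']);P=P[(abs(P[:,0]-.512)<.04)&(abs(P[:,1]-.038)<.05)&(P[:,2]<.08)]
def f(v):
    a=np.array([np.cos(v[2]),np.sin(v[2]),0]);c=np.array([v[0],v[1],v[3]]);d=P-c
    return np.linalg.norm(d-np.outer(d@a,a),axis=1)-.032
v=least_squares(f,[.512,.038,0,.032],loss='soft_l1',f_scale=.001).x
a=np.array([np.cos(v[2]),np.sin(v[2])]);t=(P[:,:2]-v[:2])@a;lo,hi=np.percentile(t,[1,99]);print(np.degrees(v[2]),v[3],hi-lo,v[:2]+a*(lo+hi)/2)
# rest in this view
y=cv2.inRange(cv2.cvtColor(m['p'],cv2.COLOR_BGR2HSV),(15,110,60),(32,255,255))
print([c[1:] for c in comps(y)[0]])
```

```text
-8.22070497573082 0.030273094253796935 0.02583689610538203 [0.5099 0.0365]
[([3, 115, 96, 139, 5156], [49.6, 181.2]), ([223, 308, 70, 30, 1143], [264.8, 324.7])]
```

Run:
```python
from h import *
np.set_printoptions(precision=4,suppress=True)
m=np.load("wrist1.npz");hs=cv2.cvtColor(m['p'],cv2.COLOR_BGR2HSV)
y=cv2.inRange(hs,(15,110,60),(32,255,255));y[:,110:]=0
P=cloud(m,y>0,m['d']);print(np.median(P[:,2]))
f=np.array([-.177,-.984]);u=np.array([.984,-.177]);s=P[:,:2]@f;t=P[:,:2]@u
print('s range',np.percentile(s,[.5,99.5]),'t',np.percentile(t,[.5,99.5]))
mid=np.mean(np.percentile(t,[.5,99.5]))
w0=np.array([.511,.0364]);print('wheel s,t',w0@f,w0@u,'mid t',mid)
# angle: per-bar line fit, entry outer edge
for nm,sel in (('stop',(P[:,2]>.006)),('entry',s<np.percentile(s,.5)+.005)):
    q=P[sel][:,:2];l=cv2.fitLine(q.astype(np.float32),cv2.DIST_HUBER,0,.001,.001).ravel();print(nm,len(q),np.degrees(np.arctan(l[1]/l[0])),q.mean(0),'s',np.percentile(q@f,[1,99]),P[sel][:,2].mean())
# mark
k=(hs[...,2]<60);k=k.astype(np.uint8)*255;k[:,40:]=0;k[:175]=0;k[205:]=0
c=[c for c in comps(k,5)[0]];print(c)
for e in c:
    g=onplane(m,[e[2]],.008)[0];print('mark',g,'s,t',g[:2]@f,g[:2]@u)
for n,uv in (('wrist0',(202.5,277.5)),):
    g=onplane(np.load(n+'.npz'),[uv],.008)[0];print(g,g[:2]@f,g[:2]@u)
```

```text
0.003266149199626839
s range [0.0184 0.0748] t [0.4375 0.5567]
wheel s,t -0.1262646 0.4963812 mid t 0.49712316321247363
stop 1688 -9.392824 [ 0.4743 -0.1538] s [0.0612 0.0737] 0.006960377658825258
entry 945 -9.752849 [ 0.484  -0.1083] s [0.0178 0.0233] 0.0006149672822375943
[(1, [18, 188, 15, 4, 48], [24.7, 189.1])]
mark [ 0.4772 -0.1547  0.008 ] s,t 0.06774294366570356 0.4969709883229937
[ 0.4784 -0.1546  0.008 ] 0.06743563943391799 0.4981564487097223
```

Emit:
servo_tool([
  {"xyz": [0,0,0.4],"angular": [0,0,0],"grip": 85},
  {"xyz": [0,0,0.8],"angular": [0,0,0],"grip": 85},
  {"xyz": [0,0,1.2],"angular": [0,0,0],"grip": 85},
  {"xyz": [0,0,1.6],"angular": [0,0,0],"grip": 85},
  {"xyz": [0,0,1.9],"angular": [0,0,0],"grip": 85},
  {"xyz": [0,0,2.06],"angular": [0,0,0],"grip": 80},
  {"xyz": [0,0,2.06],"angular": [0,0,0],"grip": 76},
  {"xyz": [0,0,2.06],"angular": [0,0,0],"grip": 73},
], newtons=20)

```text
t: 2.7
ee_pos: [0.512, 0.0365, 0.0141]
eef_rot: [0.279, 3.128, -0.0]
wrist_force: [-0.0, -0.2, 0.3]
gripper_width: 0.0728
```

```bash
python3 look.py 2 wrist side scene
```

```text
t 2.7 pos [0.512  0.0365 0.0141] w 0.07276706820578079 F [-0.0008 -0.1636  0.3056]
tool x [-0.9842  0.177  -0.0012] y [0.177  0.9842 0.    ] z [ 0.0012 -0.0002 -1.    ] yaw y deg 79.80233646034152
wrist 11309 blue lo [0.4934 0.0093 0.0103] hi [0.5243 0.0661 0.0633]
side 84 blue lo [ 0.4898 -0.03    0.009 ] hi [0.521  0.0431 0.0754]
scene 225 blue lo [0.4973 0.0188 0.0354] hi [0.5173 0.0694 0.0648]
```

View pics/wrist2.png

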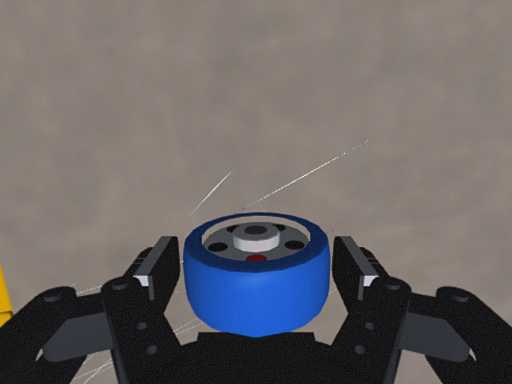

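View pics/scene2.png

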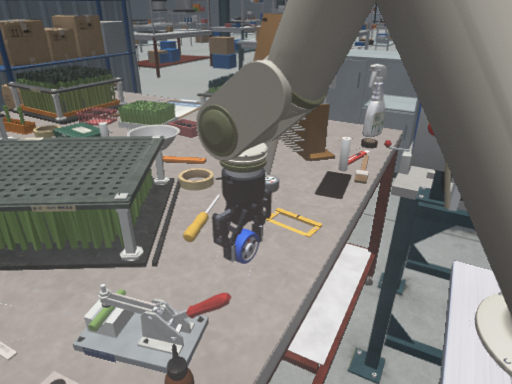

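Emit:
servo_tool([
  {"xyz": [0,-0.02,0],"angular": [0,0,0],"grip": 71},
  {"xyz": [0,-0.05,0],"angular": [0,0,0],"grip": 70},
  {"xyz": [0,-0.09,0],"angular": [0,0,0],"grip": 69},
  {"xyz": [0,-0.14,0],"angular": [0,0,0],"grip": 69},
  {"xyz": [0,-0.2,0],"angular": [0,0,0],"grip": 69},
  {"xyz": [0,-0.27,0],"angular": [0,0,0],"grip": 69},
  {"xyz": [0,-0.34,0],"angular": [0,0,0],"grip": 69},
  {"xyz": [0,-0.4,0],"angular": [0,0,0],"grip": 69},
])

```text
t: 3.65
ee_pos: [0.5079, 0.0164, 0.0133]
eef_rot: [-0.28, -3.129, 0.0]
wrist_force: [-0.3, -0.4, -1.0]
gripper_width: 0.0689
```

```bash
python3 look.py 3 wrist
```

```text
t 3.65 pos [0.5079 0.0164 0.0133] w 0.06886606684100091 F [-0.2759 -0.411  -0.9835]
tool x [-0.9842  0.1773  0.0001] y [ 0.1773  0.9842 -0.    ] z [-0.0001 -0.     -1.    ] yaw y deg 79.78890769138867
wrist 11249 blue lo [ 0.4902 -0.009   0.0097] hi [0.5212 0.0484 0.0633]
```

View pics/wrist3.png

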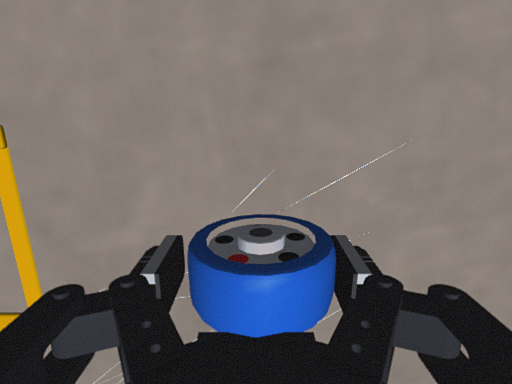

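Emit:
servo_tool([
  {"xyz": [0,-0.05,0],"angular": [0,0,0],"grip": 69},
  {"xyz": [0,-0.12,0],"angular": [0,0,0],"grip": 69},
  {"xyz": [0,-0.2,0],"angular": [0,0,0],"grip": 69},
  {"xyz": [0,-0.28,0],"angular": [0,0,0],"grip": 69},
  {"xyz": [0,-0.36,0],"angular": [0,0,0],"grip": 69},
  {"xyz": [0,-0.44,0],"angular": [0,0,0],"grip": 69},
  {"xyz": [0,-0.52,0],"angular": [0,0,0],"grip": 69},
  {"xyz": [0,-0.6,0],"angular": [0,0,0],"grip": 69},
])

```text
t: 4.5
ee_pos: [0.5026, -0.0131, 0.0134]
eef_rot: [0.279, 3.129, 0.0]
wrist_force: [0.8, 0.2, 0.4]
gripper_width: 0.0691
```

Emit:
servo_tool([
  {"xyz": [0,-0.08,0],"angular": [0,0,0],"grip": 69},
  {"xyz": [0,-0.16,0],"angular": [0,0,0],"grip": 69},
  {"xyz": [0,-0.24,0],"angular": [0,0,0],"grip": 69},
  {"xyz": [0,-0.32,0],"angular": [0,0,0],"grip": 69},
  {"xyz": [0,-0.4,0],"angular": [0,0,0],"grip": 69},
  {"xyz": [0,-0.48,0],"angular": [0,0,0],"grip": 69},
  {"xyz": [0,-0.56,0],"angular": [0,0,0],"grip": 69},
  {"xyz": [0,-0.64,0],"angular": [0,0,0],"grip": 69},
])

```text
t: 5.3
ee_pos: [0.4969, -0.0445, 0.0133]
eef_rot: [-0.279, -3.129, 0.0]
wrist_force: [0.0, 0.6, 0.2]
gripper_width: 0.0689
```

Emit:
servo_tool([
  {"xyz": [0,-0.08,0],"angular": [0,0,0],"grip": 69},
  {"xyz": [0,-0.16,0],"angular": [0,0,0],"grip": 69},
  {"xyz": [0,-0.24,0],"angular": [0,0,0],"grip": 69},
  {"xyz": [0,-0.32,0],"angular": [0,0,0],"grip": 69},
  {"xyz": [0,-0.4,0],"angular": [0,0,0],"grip": 69},
  {"xyz": [0,-0.47,0],"angular": [0,0,0],"grip": 69},
  {"xyz": [0,-0.53,0],"angular": [0,0,0],"grip": 69},
  {"xyz": [0,-0.57,0],"angular": [0,0,0],"grip": 69},
])

```text
t: 6.1
ee_pos: [0.4919, -0.0725, 0.0133]
eef_rot: [-0.279, -3.129, -0.0]
wrist_force: [0.4, 0.1, -0.6]
gripper_width: 0.0689
```

```bash
python3 look.py 4 wrist scene
```

```text
t 6.1 pos [ 0.4919 -0.0725  0.0133] w 0.06892472180234589 F [ 0.3761  0.1428 -0.5506]
tool x [-0.9842  0.1772  0.0001] y [ 0.1772  0.9842 -0.    ] z [-0.0001  0.     -1.    ] yaw y deg 79.79446229735039
wrist 10996 blue lo [ 0.4749 -0.0984  0.0095] hi [ 0.5059 -0.0411  0.0634]
scene 123 blue lo [ 0.4795 -0.1027  0.04  ] hi [ 0.5073 -0.0333  0.077 ]
```

View pics/wrist4.png

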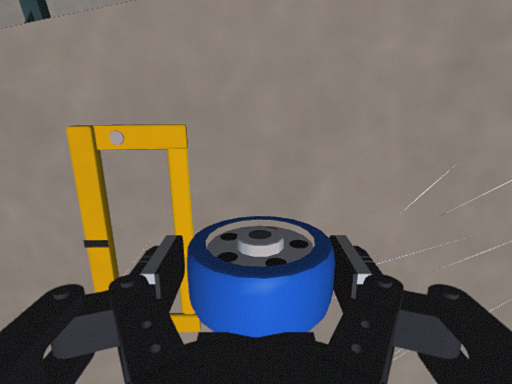

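Emit:
servo_tool([
  {"xyz": [0,-0.05,0],"angular": [0,0,0],"grip": 69},
  {"xyz": [0,-0.11,0],"angular": [0,0,0],"grip": 69},
  {"xyz": [0,-0.18,0],"angular": [0,0,0],"grip": 69},
  {"xyz": [0,-0.26,0],"angular": [0,0,0],"grip": 69},
  {"xyz": [0,-0.34,0],"angular": [0,0,0],"grip": 69},
  {"xyz": [0,-0.42,0],"angular": [0,0,0],"grip": 69},
  {"xyz": [0,-0.5,0],"angular": [0,0,0],"grip": 69},
  {"xyz": [0,-0.56,0],"angular": [0,0,0],"grip": 69},
])

```text
t: 7.0
ee_pos: [0.4869, -0.1002, 0.0133]
eef_rot: [0.28, 3.129, -0.0]
wrist_force: [-0.3, 0.2, -0.3]
gripper_width: 0.0694
```

Emit:
servo_tool([
  {"xyz": [0,-0.06,0],"angular": [0,0,0],"grip": 69},
  {"xyz": [0,-0.12,0],"angular": [0,0,0],"grip": 69},
  {"xyz": [0,-0.18,0],"angular": [0,0,0],"grip": 69},
  {"xyz": [0,-0.25,0],"angular": [0,0,0],"grip": 69},
  {"xyz": [0,-0.32,0],"angular": [0,0,0],"grip": 69},
  {"xyz": [0,-0.38,0],"angular": [0,0,0],"grip": 69},
  {"xyz": [0,-0.44,0],"angular": [0,0,0],"grip": 69},
  {"xyz": [0,-0.48,0],"angular": [0,0,0],"grip": 69},
])

```text
t: 7.8
ee_pos: [0.4827, -0.1238, 0.0133]
eef_rot: [0.28, 3.129, -0.0]
wrist_force: [0.9, 0.3, 0.5]
gripper_width: 0.0689
```

```bash
python3 look.py 5 wrist scene side
```

```text
t 7.8 pos [ 0.4827 -0.1238  0.0133] w 0.06885854736433948 F [0.8547 0.3434 0.4511]
tool x [-0.9842  0.1773 -0.    ] y [ 0.1773  0.9842 -0.    ] z [ 0. -0. -1.] yaw y deg 79.78907554779101
wrist 10992 blue lo [ 0.4647 -0.154   0.0097] hi [ 0.4964 -0.0964  0.0633]
scene 112 blue lo [ 0.4697 -0.1583  0.0377] hi [ 0.4956 -0.0839  0.0749]
side 93 blue lo [ 0.4672 -0.1887  0.0084] hi [ 0.4946 -0.1284  0.0724]
```

View pics/wrist5.png

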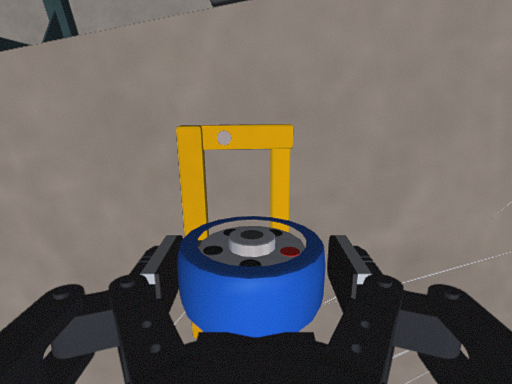

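View pics/side5.png

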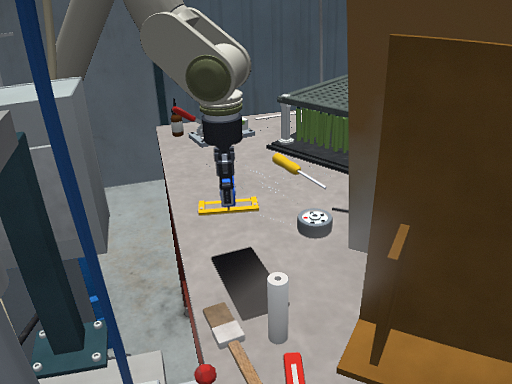

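Emit:
servo_tool([
  {"xyz": [0,0,0],"angular": [0,0,0],"grip": 72},
  {"xyz": [0,0,0],"angular": [0,0,0],"grip": 75},
  {"xyz": [0,0,0],"angular": [0,0,0],"grip": 78},
  {"xyz": [0,0,0],"angular": [0,0,0],"grip": 82},
  {"xyz": [0,0,0],"angular": [0,0,0],"grip": 85},
  {"xyz": [0,0,0],"angular": [0,0,0],"grip": 85},
  {"xyz": [0,0,0],"angular": [0,0,0],"grip": 85},
  {"xyz": [0,0,0],"angular": [0,0,0],"grip": 85},
])

```text
t: 8.75
ee_pos: [0.4827, -0.1234, 0.0133]
eef_rot: [-0.279, -3.129, 0.0]
wrist_force: [-0.5, 0.6, -0.2]
gripper_width: 0.085
```

```bash
python3 look.py 6 wrist
```

```text
t 8.75 pos [ 0.4827 -0.1234  0.0133] w 0.0850088062427475 F [-0.533   0.5795 -0.231 ]
tool x [-0.9842  0.1771  0.    ] y [ 0.1771  0.9842 -0.    ] z [-0. -0. -1.] yaw y deg 79.80097671787377
wrist 10960 blue lo [ 0.4647 -0.1534  0.0092] hi [ 0.4963 -0.0965  0.0633]
```

View pics/wrist6.png

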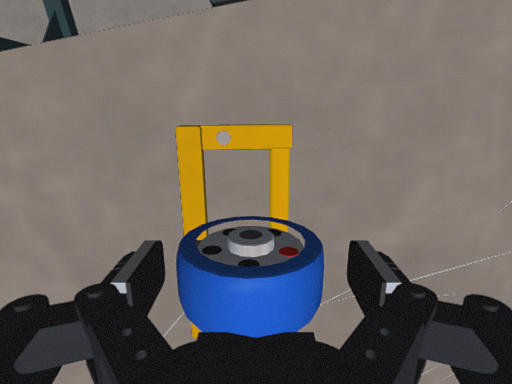

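Wheel stands free at (250, 275), both pads clear of it. Raising.

Emit:
servo_tool([
  {"xyz": [0,0,-0.1],"angular": [0,0,0],"grip": 85},
  {"xyz": [0,0,-0.3],"angular": [0,0,0],"grip": 85},
  {"xyz": [0,0,-0.6],"angular": [0,0,0],"grip": 85},
  {"xyz": [0,0,-1.0],"angular": [0,0,0],"grip": 85},
  {"xyz": [0,0,-1.5],"angular": [0,0,0],"grip": 85},
  {"xyz": [0,0,-2.1],"angular": [0,0,0],"grip": 85},
  {"xyz": [0,0,-2.7],"angular": [0,0,0],"grip": 85},
  {"xyz": [0,0,-3.2],"angular": [0,0,0],"grip": 85},
])

```text
t: 9.6
ee_pos: [0.4827, -0.1234, 0.1759]
eef_rot: [0.279, 3.127, -0.001]
wrist_force: [0.5, 0.3, 0.4]
gripper_width: 0.0853
```

```bash
python3 look.py 7 wrist scene side
python3 - <<'E'
from h import *
np.set_printoptions(precision=4,suppress=True)
from scipy.optimize import least_squares
m=np.load("wrist7.npz");hs=cv2.cvtColor(m['p'],cv2.COLOR_BGR2HSV);b=cv2.inRange(hs,(105,120,40),(128,255,255));b=cv2.erode(b,np.ones((3,3)))
P=cloud(m,b>0,m['d']);P=P[(abs(P[:,0]-.482)<.04)&(abs(P[:,1]+.126)<.05)&(P[:,2]<.08)]
def f(v):
    a=np.array([np.cos(v[2]),np.sin(v[2]),0]);c=np.array([v[0],v[1],v[3]]);d=P-c
    return np.linalg.norm(d-np.outer(d@a,a),axis=1)-.032
v=least_squares(f,[.482,-.126,0,.032],loss='soft_l1',f_scale=.001).x
a=np.array([np.cos(v[2]),np.sin(v[2])]);t=(P[:,:2]-v[:2])@a;lo,hi=np.percentile(t,[1,99]);c=v[:2]+a*(lo+hi)/2
ff=np.array([-.177,-.984]);u=np.array([.984,-.177]);print(np.degrees(v[2]),v[3],hi-lo,c,'s,t',c@ff,c@u)
w=np.load("scene7.npz")['p'];cv2.imwrite("pics/s7c.png",cv2.resize(w[165:275,225:355],None,fx=5,fy=5,interpolation=cv2.INTER_CUBIC))
E
```

```text
t 9.6 pos [ 0.4827 -0.1234  0.1759] w 0.08530706005348927 F [0.5473 0.2991 0.4012]
tool x [-0.9842  0.177  -0.0019] y [ 0.177   0.9842 -0.0006] z [ 0.0017 -0.0009 -1.    ] yaw y deg 79.80317170198882
wrist 2107 blue lo [ 0.465  -0.1551  0.0314] hi [ 0.4981 -0.0964  0.0635]
scene 223 blue lo [ 0.4699 -0.1355  0.0367] hi [ 0.4982 -0.0939  0.0646]
side 415 blue lo [ 0.4645 -0.1604  0.0106] hi [ 0.4925 -0.1192  0.0632]
-10.445812500082305 0.030333651541837193 0.025344386414993716 [ 0.4819 -0.1264] s,t 0.03904303950113183 0.4965608279129937
```

View pics/wrist7.png

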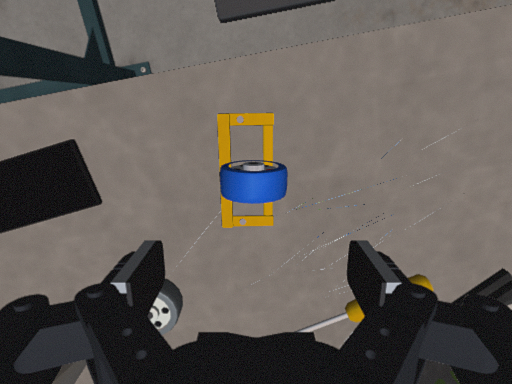

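View pics/s7c.png

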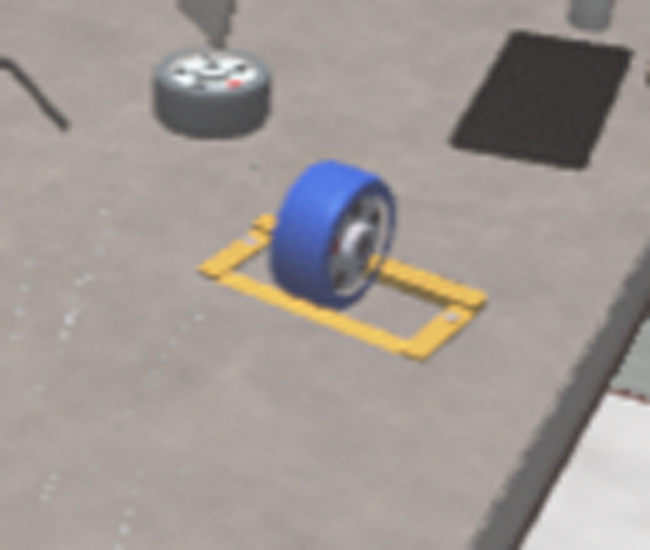

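```bash
python3 -c "
from plant import *
print(finish_job())"
```

```text
the job is handed in; nothing more can be done
None
```

The blue wheel is standing upright in the yellow rest, between the entry bar and the stop bar, and the job was handed in at about t = 9.8 s.

**How it was done:** I kept the wheel loosely between the open fingers, with a 69 mm gap against its 64 mm diameter. I rolled it about 165 mm and over the entry bar, then opened the fingers and lifted away. The red hub mark turned with the travel over the first 20 mm, as expected for rolling; I did not measure slip beyond that.

**Last checks (wrist camera, with the scene view agreeing by eye):**

| Check | Result |
|---|---|
| Wheel centre | (0.482, -0.126) m, within about 1 mm of where I measured the rest's origin |
| Offset from the middle of the bars | about 0.5 mm |
| Axle direction against the bars | -10.4° against about -9.8°, so square within about 1° |
| Height of the wheel centre | 30 mm by fit, against the nominal 32 mm; it read the same low at the start |
| Grey wheel | still lying flat and never touched (by eye) |
| Wrist force | no reading above about 1 N |

No check failed. The measured bar angle varied between -9.4° and -10.4° from view to view.

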